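Cap the open outlet of the closet water manifold with a push-fit stop end

ROBOT

A 7-joint arm with a two-finger parallel gripper is mounted at the origin on the work surface. World frame = base frame: x ahead of the robot, y to its left, z up, the work surface at z = 0. Lengths are in m, angles in degrees, forces in N, time in s.
With the tool pointing down it reaches from about 0.35 to 0.9 m from the base axis. Payload 8.1 kg.
Tool frame: the origin (TCP) lies midway between the tips of the shut fingers; the grasp point (between the pads) lies 19 mm behind it; z points along the fingers, y is the direction in which the jaws open and shut (so a half turn about z gives the same grasp; the last joint's range is limited). The gripper opens to 92 mm and grips with 3 to 60 N. Pads are 19 mm wide; open, the fingers measure 130 mm over their backs; the gripper's body (75 mm by 190 mm) begins 47 mm behind the grasp point.
Start: joints at [-69.018, 24.895, 1.432, 90.138, -0.665, 64.973, -4.303], TCP at [0.282, 0.558, 0.227] pointing down, gripper open.
Joint ranges: [-149.89, 149.89], [-25.12, 119.58], [-72.63, 75.52], [4.76, 147.25], [-75.54, 255.54], [6.69, 114.76], [-157.13, 157.13]. Speed limits (degrees/s): [127.2, 127.2, 172.46, 172.46, 180, 180, 180].

INTERFACE

Orientations are given as [roll, pitch, yaw] about the fixed x, y, z axes, in that order (R = Rz(yaw) Ry(pitch) Rx(roll)).
In Python, from rig import get_state, camera, get_calibration, hand_in gives the robot as it stands.
- The arm moves only by the tool play_rows, never from a script. Its argument "deltas" is a list of rows, each an object with "xyz": the shift along the tool's x, y, z in m, a list of three; "delta_rot": the turn, a rotation vector about the tool's x, y, z in rad, a list of three. A call has 1 to 5 rows; each row shifts and turns the commanded pose from where the row before left it, along the tool's axes as they then stand; what a row does not reach is not made up. A row lasts 1/12 s, in which the tool goes at most 41.7 mm and 7.16 degrees, less where a joint would pass 70% of its speed; a pose out of reach is approached as far as the arm can. A call with a gripper value outside its range is refused whole. "hand" is the finger opening in m, from 0 to 0.0918, set as the call begins (left out, the last holds). The fingers move at their own pace and stop on an object; "squeeze" is the grip in N (left out, the last holds). Time passes only in rows, so rows that do not move let the fingers close. It gives the time, the measured TCP pose, the force and the opening at its end, in the units of the state.
- get_state(): the state, without advancing time (a new reading comes with each control period).
- camera(name): name is "scene" or "side" or "wrist"; returns the picture (420x560x3 uint8, blue, green, red); there is no depth.
- get_calibration(name): a dict with "fx", "fy", "cx", "cy" (pixels), "xyz" and "orientation" of the camera in the world. Camera axes: x right, y up, looking along -z (the intrinsics and any distortion apply to the point x, -y, -z); pixel columns grow to the right and rows downward; lengths in m; the calibration is good to about 2 mm. The wrist camera is an equidistant fisheye: a pixel r from the principal point sees the ray r / f radians off the axis. A picture is of the moment at which its call begins: read the wrist's pose just before it. get_calibration takes no time and is no camera call; for the wrist camera it gives the pose at the moment of the call.
- hand_in(): hands the job in, once; it reports no verdict.
The state is a dict: "time_s": time; "qpos": joint angles; "joint_vel": joint speeds; "joint_torque": joint torques, N m; "tool_pos": TCP position; "ee_rot": TCP orientation; "contact_force": force on the tool from outside, world axes, zero at the start; "wrist_torque": the same for the moment, N m; "gripper_width": opening from 0.0 (shut) to 1.0 (fully open).
Only numpy, scipy, OpenCV 4.12 (cv2) and the standard library are available. Lean on these libraries where they do the work, as an engineer would, in place of code of your own. Each camera call takes 0.05 s, during which the arm holds its last target. There are 200 camera calls.

TASK

One outlet of the brass water manifold is still open: cap it with the stop end that fits its tube, pushing the stop end on past its grip until the tube bottoms inside it, fully home, without forcing it. Then tug it straight back, not crooked, just hard enough to draw its grey collar all the way out, to prove that the grip has caught, and let go, leaving it fully home. Leave the other things on the shelf alone.

Things in the scene. Friction and masses are not known exactly. Their poses are not given: they have to be found in the camera images.
- manifold: Brass water manifold screwed to the shelf, fixed: a round bar 38 mm thick, 250 mm long, axis 32 mm above the shelf, along its own y, with three upright outlets in a row at y = -70, 0, +70 mm. Two already carry a stop end like the small loose one, fully home; the open one may be any of the three. Supply pipe at its +y end. Origin: on the shelf under the bar's middle, z up.
- outlet_tip (a point): Centre of the top end of the open outlet's tube, 96 mm above the shelf, fixed, z up along the tube. An upright rigid brass tube of 15 mm outside diameter standing 38 mm above a 25 mm hexagon nut. Its nose tapers from 15 mm (8 mm below the tip) to 8 mm at the tip; a locking groove 10 mm in diameter runs from 12.5 to 20 mm below the tip.
- stop15_mid (a point): Centre (half-way up) of the small loose stop end, which fits the outlet: white ribbed plastic push-fit cap, round, 30 mm in diameter, 48 mm tall, about 90 g, closed on top, standing mouth down on its grey collar. z is its axis, towards the closed end. The inner stop for the tube's tip is 29 mm from the mouth, so fully home this point is 5 mm BELOW the tube's tip.
- stop15_mouth (a point): Centre of that stop end's mouth, 24 mm below its centre; bore 0.5 mm wider than the tube all round. Sprung teeth inside resist from 15 mm of insertion, rising to 6 to 15 N at 20 mm, then 1 to 6 N of drag, until at 27.5 mm they snap into the groove and the push goes light; 1.5 mm on it bottoms, rising steeply. Over 26 N, side load included, harms it. Once snapped in it cannot be pulled off.
- collar (a joint): How far the grey collar (ring 23 mm across, 3.5 mm high, round the small stop end's mouth) is drawn out of its body, in m: 0 at rest, 0.002 at most. A straight tug takes up 1.5 mm of play, then draws it out against its spring: starts at 7 N, 1.5 mm out at 13 N, all 2 mm at 15 N. A crooked tug rubs and needs more; over 26 N, side load included, harms it. It springs back when let go.
- stop22_mid (a point): Centre of the larger loose stop end (for 22 mm tube, too wide for any outlet here): same shape, 40 mm in diameter, 60 mm tall. Leave it alone.
- jar_mid (a point): Centre of the amber glass jar with aluminium lid, 68 mm in diameter, 85 mm tall. Leave it alone.
- tester_mid (a point): Centre of the grey battery tester's case, lying flat, 58 by 110 by 26 mm (38 mm at its slide). Leave it alone.
- headlamp_mid (a point): Centre of the headband of the red headlamp, band 110 mm across and 24 mm high, lamp (46 mm high) standing out 95 mm to its -x side. Leave it alone.

How it is judged:
By the outcome, as a careful person would: the job done as asked, in the order asked, and still so for the second after the job is handed in, with the robot touching nothing.
It also fails if it takes over 72 s, if anything falls off the work surface, if the arm or the gripper's body presses on something with over 40 N, if the wrist force passes 120 N, or if a joint passes its speed limit or range.

## Working session

There is one attempt and no reset: what is moved stays moved. The work goes in short steps, Python scripts to look and compute and a tool call to move; the robot and the scene stay as the last step left them, time stands still between calls to the robot, and variables do not carry over. Pictures are saved under pics/ and viewed, about 8 in all and at most 12, crops included, and the job is handed in when it is done.

Besides the shell and the picture viewer there is one more tool, called after "Request:" as a command line: name --argument value ..., lists and objects as JSON in quotes. play_rows: Moves the arm, as the interface text tells. Its arguments: {"type":"object","properties":{"deltas":{"type":"array","items":{"type":"object","properties":{"xyz":{"type":"array","items":{"type":"number"}},"delta_rot":{"type":"array","items":{"type":"number"}}}}},"hand":{"type":"number"},"squeeze":{"type":"number"}},"required":["deltas"]}

```bash
mkdir -p pics; ls; cat > h.py <<'E'
import numpy as np,cv2
from rig import get_state,camera,get_calibration,hand_in
from scipy.spatial.transform import Rotation as R
def rot(o): return R.from_euler('xyz',o,degrees=True).as_matrix()
def ray(c,u,v,fish=False):
    x=(u-c['cx'])/c['fx'];y=(v-c['cy'])/c['fy']
    if fish:
        r=np.hypot(x,y);s=np.sin(r)/r if r>1e-9 else 1;d=np.array([x*s,-y*s,-np.cos(r)])
    else: d=np.array([x,-y,-1.])
    d=rot(c['orientation'])@d
    return np.array(c['xyz']),d/np.linalg.norm(d)
def plane(c,u,v,z,fish=False):
    o,d=ray(c,u,v,fish);return o+d*(z-o[2])/d[2]
def two(a,b):
    A=np.zeros((3,3));B=np.zeros(3)
    for o,d in(a,b):
        P=np.eye(3)-np.outer(d,d);A+=P;B+=P@o
    return np.linalg.solve(A,B)
E
python3 - <<'E'
from h import *
print(get_state())
for n in('scene','side','wrist'):
    c=get_calibration(n);print(n,c);cv2.imwrite(f'pics/{n}0.png',camera(n))
a=[cv2.imread(f'pics/{n}0.png') for n in('scene','side')]
E
```

```text
pics
{'time_s': 0.0, 'qpos': array([-69.02005725,  24.9349693 ,   1.43023263,  90.18873098,
        -0.6639924 ,  64.97200621,  -4.30264644]), 'joint_vel': array([ 0.03713094,  0.02159892,  0.08754577, -0.04617347,  0.00115211,
       -0.0274508 , -0.00508176]), 'joint_torque': array([-7.37072914e-04, -6.67850089e+01,  9.84572768e-01, -3.14469516e+01,
       -6.04530377e-02,  4.23865614e-02,  1.94753261e-04]), 'tool_pos': array([0.28219017, 0.55710802, 0.22596341]), 'ee_rot': array([-1.79912979e+02,  8.25863462e-03,  1.53138615e+02]), 'contact_force': array([0.77578362, 0.56895608, 0.46162371]), 'wrist_torque': array([-0.01066049, -0.08872941, -0.01126516]), 'gripper_width': 0.9993513527065123}
scene {'fx': 469.7193588582737, 'fy': 469.7193588582737, 'cx': 285.34327487187886, 'cy': 208.23739183981294, 'xyz': array([1.19759828, 0.04516326, 0.74177395]), 'orientation': array([ 41.21031912,  -0.49268436, 101.18986408])}
side {'fx': 403.35145432733236, 'fy': 403.35145432733236, 'cx': 277.0417178087605, 'cy': 211.14646149286662, 'xyz': array([0.21293464, 0.33144665, 0.52439337]), 'orientation': array([  51.81299886,   -0.9851057 , -133.26569604])}
wrist {'fx': 325.19226210127806, 'fy': 325.19226210127806, 'cx': 273.7182152170934, 'cy': 211.43541445941912, 'xyz': array([0.21806457, 0.59048865, 0.38441455]), 'orientation': array([-15.50420179,   0.08059403,  63.17122989])}
```

View pics/scene0.png

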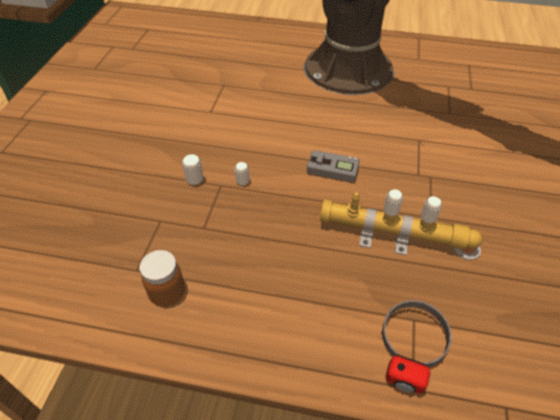

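View pics/side0.png

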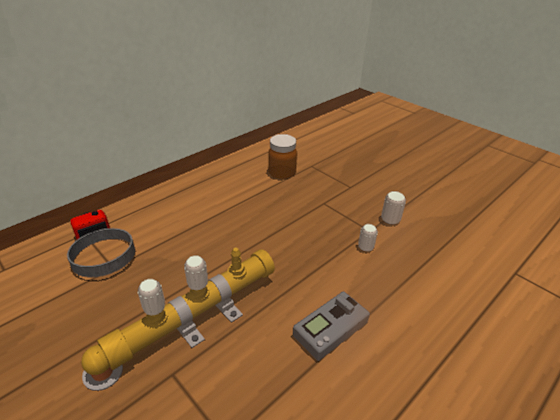

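The scene view shows the open outlet's tip at about (355,195), the small stop end at (242,174), and the larger one at (193,170). In the side view the tip is at (236,249), the small stop at (369,237) and the larger at (394,208). Next I'll triangulate the tip and the small stop.

```bash
python3 - <<'E'
from h import *
S={}
for n in('scene','side'):
    im=cv2.imread(f'pics/{n}0.png');hsv=cv2.cvtColor(im,cv2.COLOR_BGR2HSV)
    m=((hsv[...,1]<60)&(hsv[...,2]>135)).astype(np.uint8)
    if n=='side': m[:200,:100]=0
    k,l,st,ce=cv2.connectedComponentsWithStats(m)
    for i in range(1,k):
        if 60<st[i,4]<2500: print(n,st[i],ce[i].round(1))
    b=cv2.inRange(hsv,(12,120,60),(30,255,255))
    x0,y0=(335,180) if n=='scene' else (215,235)
    cv2.imwrite(f'pics/c_{n}.png',cv2.resize(im[y0:y0+45,x0:x0+45],None,fx=9,fy=9,interpolation=0))
cv2.imwrite('pics/c.png',np.hstack([cv2.imread(f'pics/c_{n}.png')[:400,:400] for n in('scene','side')]))
c,s=get_calibration('scene'),get_calibration('side')
print('tip',two(ray(c,355.5,194),ray(s,236,248)),plane(c,355.5,194,.096),plane(s,236,248,.096))
print('mid',two(ray(c,242,174),ray(s,369,237)),plane(c,242,174,.024),plane(s,369,237,.024))
print('caps',two(ray(c,394,203),ray(s,196,272)),two(ray(c,431,209),ray(s,151.5,296)))
E
```

```text
scene [308 151  50  24 358] [332.5 161.2]
scene [183 155  17  21 212] [190.4 162.6]
scene [236 162  12  22 134] [240.7 169.8]
scene [387 190  15  19 201] [394.1 198. ]
scene [425 196  16  23 204] [433.  204.7]
scene [366 209  10  16 114] [370.3 216.4]
scene [402 216  10  16 120] [406.6 223.6]
scene [360 236  12  11  79] [365.3 240.9]
scene [396 243  11  11  87] [400.8 248. ]
scene [463 247  18  12  64] [471.9 255.1]
scene [140 251  36  30 825] [157.3 265.3]
side [110  46  16  18 106] [119.2  55.1]
side [304  52  22  30 197] [314.5  65.8]
side [323  65  39  33 448] [343.8  80.7]
side [100 134  28  34 284] [113.4 148.8]
side [270 135  26  12 251] [282.7 140.4]
side [123 157  15   9  61] [129.4 161.3]
side [388 191  17  15 177] [396.2 197.8]
side [363 224  14  14 133] [369.7 229.8]
side [185 256  21  18 257] [194.6 264.1]
side [212 275  18  17 161] [220.4 282.4]
side [139 279  20  20 295] [148.5 287.9]
side [171 297  19  18 194] [180.2 305.4]
side [224 306  19  15 108] [232.4 312.9]
side [185 329  19  17 132] [193.7 337.2]
side [ 83 371  33  19 156] [ 96.9 383.1]
tip [0.58004837 0.0628202  0.09608668] [0.58021715 0.06319711 0.096     ] [0.58008892 0.0623124  0.096     ]
mid [ 0.4992625  -0.18387711  0.02287176] [ 0.50189736 -0.18193457  0.024     ] [ 0.49858403 -0.18499853  0.024     ]
caps [0.58370301 0.13496953 0.09137557] [0.58633849 0.20368206 0.09224317]
```

View pics/c.png

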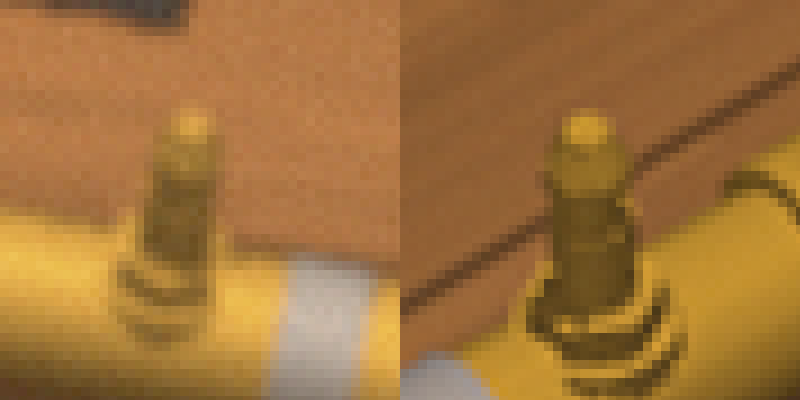

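Tip ≈ (0.580, 0.063, 0.096) and stop ≈ (0.499, -0.184). The outlet row runs about along y, so I'll point the jaws along x (yaw 90).

```bash
cat >> h.py <<'E'
def plan(tgt,yaw,n,nr):
    s=get_state();T=rot(s['ee_rot']);d=(np.array(tgt)-s['tool_pos'])/n
    E=rot([180,0,yaw]);w=R.from_matrix(T.T@E).as_rotvec()/max(nr,1);w=R.from_rotvec(w)
    print('tot',np.round(d*n,4),'rotvec/row',w.as_rotvec().round(4))
    for i in range(n):
        if i<=nr: print(i,(T.T@d).round(4).tolist())
        if i<nr: T=T@w.as_matrix()
E
python3 -c "
from h import *
plan([.5,-.184,.13],90,20,10)"
```

```text
tot [ 0.2178 -0.7412 -0.0961] rotvec/row [-1.000e-04  1.000e-04  1.102e-01]
0 [-0.0265, -0.0281, 0.0048]
1 [-0.0294, -0.0251, 0.0048]
2 [-0.032, -0.0217, 0.0048]
3 [-0.0342, -0.018, 0.0048]
4 [-0.0359, -0.0142, 0.0048]
5 [-0.0373, -0.0101, 0.0048]
6 [-0.0382, -0.006, 0.0048]
7 [-0.0386, -0.0017, 0.0048]
8 [-0.0385, 0.0025, 0.0048]
9 [-0.038, 0.0067, 0.0048]
10 [-0.0371, 0.0109, 0.0048]
```

Request:
play_rows --deltas '[{"xyz": [-0.0265,-0.0281,0.0048],"delta_rot": [0,0,0.11]},{"xyz": [-0.0294,-0.0251,0.0048],"delta_rot": [0,0,0.11]},{"xyz": [-0.032,-0.0217,0.0048],"delta_rot": [0,0,0.11]},{"xyz": [-0.0342,-0.018,0.0048],"delta_rot": [0,0,0.11]},{"xyz": [-0.0359,-0.0142,0.0048],"delta_rot": [0,0,0.11]}]' --hand 0.0918

```text
time_s: 0.57
tool_pos: [0.337, 0.3703, 0.2024]
ee_rot: [-180.0, -0.0, 121.3]
contact_force: [1.3, -0.4, -0.4]
gripper_width: 1.0
```

Request:
play_rows --deltas '[{"xyz": [-0.0373,-0.0101,0.0048],"delta_rot": [0,0,0.11]},{"xyz": [-0.0382,-0.006,0.0048],"delta_rot": [0,0,0.11]},{"xyz": [-0.0386,-0.0017,0.0048],"delta_rot": [0,0,0.11]},{"xyz": [-0.0385,0.0025,0.0048],"delta_rot": [0,0,0.11]},{"xyz": [-0.038,0.0067,0.0048],"delta_rot": [0,0,0.11]}]'

```text
time_s: 0.98
tool_pos: [0.3916, 0.1852, 0.1786]
ee_rot: [180.0, -0.0, 89.8]
contact_force: [0.3, 0.3, -0.2]
gripper_width: 1.001
```

Request:
play_rows --deltas '[{"xyz": [-0.0371,0.0109,0.0048]},{"xyz": [-0.0371,0.0109,0.0048]},{"xyz": [-0.0371,0.0109,0.0048]},{"xyz": [-0.0371,0.0109,0.0048]},{"xyz": [-0.0371,0.0109,0.0048]}]'

```text
$.deltas[0]: bad value
```

Request:
play_rows --deltas '[{"xyz": [-0.0371,0.0109,0.0048]},{"xyz": [-0.0371,0.0109,0.0048]},{"xyz": [-0.0371,0.0109,0.0048]},{"xyz": [-0.0371,0.0109,0.0048]},{"xyz": [-0.0371,0.0109,0.0048]}]'

```text
$.deltas[0]: bad value
```

Request:
play_rows --deltas '[{"xyz": [0,0,0]},{"xyz": [0,0,0]},{"xyz": [0,0,0]}]'

```text
$.deltas[0]: bad value
```

```bash
python3 - <<'E'
from h import *
s=get_state();print(s['tool_pos'],s['ee_rot'],s['qpos'].round(1),s['contact_force'].round(2))
c=get_calibration('wrist');im=camera('wrist');cv2.imwrite('pics/w1.png',im)
import pickle;pickle.dump(c,open('w1.pkl','wb'));print(c)
E
```

```text
[0.39162606 0.18519739 0.17861228] [ 1.79990763e+02 -2.40389819e-02  8.98080656e+01] [-50.4  10.   20.9 120.5  -4.6  50.3 -27. ] [ 0.27  0.28 -0.22]
{'fx': 325.19226210127806, 'fy': 325.19226210127806, 'cx': 273.7182152170934, 'cy': 211.43541445941912, 'xyz': array([0.39167387, 0.25765075, 0.33702178]), 'orientation': array([-1.54719754e+01, -1.22593220e-02, -1.54483333e-01])}
```

View pics/w1.png

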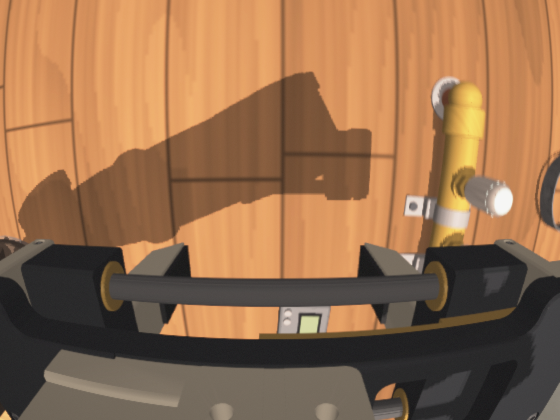

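That picture shows the fingers' drive bar hiding the spot under the tool, with image up being +y. I'll hover a little to the -y side of the stop so it stays in view.

Request:
play_rows --deltas '[{"xyz": [-0.04,0.0098,0.0045],"delta_rot": [0,0,0]},{"xyz": [-0.04,0.0098,0.0045],"delta_rot": [0,0,0]},{"xyz": [-0.04,0.0098,0.0045],"delta_rot": [0,0,0]},{"xyz": [-0.04,0.0098,0.0045],"delta_rot": [0,0,0]},{"xyz": [-0.04,0.0098,0.0045],"delta_rot": [0,0,0]}]'

```text
time_s: 1.45
tool_pos: [0.4411, -0.0145, 0.1562]
ee_rot: [180.0, -0.0, 90.2]
contact_force: [1.4, 1.8, -0.3]
gripper_width: 0.998
```

Request:
play_rows --deltas '[{"xyz": [-0.04,0.0098,0.0045],"delta_rot": [0,0,0]},{"xyz": [-0.04,0.0098,0.0045],"delta_rot": [0,0,0]},{"xyz": [-0.04,0.0098,0.0045],"delta_rot": [0,0,0]},{"xyz": [-0.04,0.0098,0.0045],"delta_rot": [0,0,0]},{"xyz": [-0.04,0.0098,0.0045],"delta_rot": [0,0,0]}]'

```text
time_s: 1.87
tool_pos: [0.4906, -0.2145, 0.1333]
ee_rot: [-180.0, -0.0, 90.2]
contact_force: [1.6, 0.8, 0.8]
gripper_width: 0.998
```

Request:
play_rows --deltas '[{"xyz": [-0.035,0.0098,0.002],"delta_rot": [0,0,0]},{"xyz": [0,0,0],"delta_rot": [0,0,0]},{"xyz": [0,0,0],"delta_rot": [0,0,0]}]'

```text
time_s: 2.12
tool_pos: [0.4999, -0.2503, 0.1312]
ee_rot: [-180.0, 0.1, 89.9]
contact_force: [-0.0, 0.6, -1.2]
gripper_width: 1.001
```

```bash
python3 - <<'E'
from h import *
s=get_state();print(s['tool_pos'],s['ee_rot'],s['qpos'].round(1),s['contact_force'].round(2))
c=get_calibration('wrist');im=camera('wrist');cv2.imwrite('pics/w2.png',im)
import pickle;pickle.dump(c,open('w2.pkl','wb'));print(c)
hsv=cv2.cvtColor(im,cv2.COLOR_BGR2HSV)
m=((hsv[...,1]<60)&(hsv[...,2]>135)).astype(np.uint8)
k,l,st,ce=cv2.connectedComponentsWithStats(m)
for i in range(1,k):
    if st[i,4]>150: print(st[i],ce[i].round(1),plane(c,*ce[i],.048,True).round(4))
E
```

```text
[ 0.49989572 -0.25034463  0.13124186] [-1.79954434e+02  6.17177058e-02  8.98964706e+01] [ -0.3  26.3  29.7 107.8 -16.5  50.2  37.4] [-0.    0.64 -1.2 ]
{'fx': 325.19226210127806, 'fy': 325.19226210127806, 'cx': 273.7182152170934, 'cy': 211.43541445941912, 'xyz': array([ 0.49999428, -0.17763671,  0.28956997]), 'orientation': array([-15.55489483,   0.03980396,  -0.06697098])}
[ 255  108   39   35 1024] [273.6 125.1] [ 0.4997 -0.1791  0.048 ]
[ 270  222   50   57 2234] [293.4 252.6] [ 0.5156 -0.2793  0.048 ]
[  44  370  136   37 1483] [110.9 390. ] [ 0.308  -0.4627  0.048 ]
[538 385  22  35 395] [552.2 407.5] [ 0.9903 -0.6043  0.048 ]
[213 403  19  17 283] [222.1 411.2] [ 0.4419 -0.4763  0.048 ]
[316 403  20  17 284] [325.1 411.2] [ 0.5568 -0.4763  0.048 ]
```

View pics/w2.png

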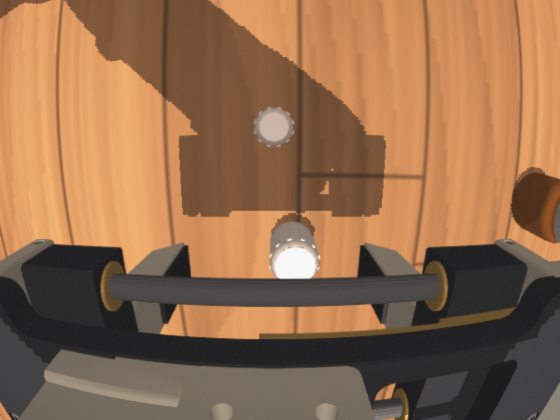

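The close view shows the small stop's top at (274,125), giving (0.4997, -0.179). The larger one is at (0.515, -0.279) and well clear. Descending to grasp.

Request:
play_rows --deltas '[{"xyz": [0.035,0,0.005],"delta_rot": [0,0,0]},{"xyz": [0.0355,0,0.015],"delta_rot": [0,0,0]},{"xyz": [0,0,0.025],"delta_rot": [0,0,0]},{"xyz": [0,0,0.025],"delta_rot": [0,0,0]},{"xyz": [0,0,0.02],"delta_rot": [0,0,0]}]'

```text
time_s: 2.58
tool_pos: [0.4999, -0.1738, 0.0405]
ee_rot: [-180.0, -0.1, 90.4]
contact_force: [-0.7, -0.5, 0.4]
gripper_width: 1.003
```

Request:
play_rows --deltas '[{"xyz": [0,0,0.017],"delta_rot": [0,0,0]},{"xyz": [0,0,0.012],"delta_rot": [0,0,0]},{"xyz": [0,0,0],"delta_rot": [0,0,0]},{"xyz": [0,0,0],"delta_rot": [0,0,0]}]'

```text
time_s: 2.92
tool_pos: [0.4997, -0.1757, 0.0126]
ee_rot: [-179.9, -0.1, 90.2]
contact_force: [0.1, -0.1, 1.2]
gripper_width: 1.001
```

Request:
play_rows --deltas '[{"xyz": [0,0,0],"delta_rot": [0,0,0]},{"xyz": [0,0,0],"delta_rot": [0,0,0]},{"xyz": [0,0,0],"delta_rot": [0,0,0]},{"xyz": [0,0,0],"delta_rot": [0,0,0]},{"xyz": [0,0,0],"delta_rot": [0,0,0]}]' --hand 0.02 --squeeze 45

```text
time_s: 3.33
tool_pos: [0.5004, -0.1773, 0.0132]
ee_rot: [180.0, 0.0, 90.1]
contact_force: [0.6, -0.7, 0.1]
gripper_width: 0.684
```

Request:
play_rows --deltas '[{"xyz": [0,0,0],"delta_rot": [0,0,0]},{"xyz": [0,0,0],"delta_rot": [0,0,0]},{"xyz": [0,0,0],"delta_rot": [0,0,0]},{"xyz": [0,0,0],"delta_rot": [0,0,0]},{"xyz": [0,0,0],"delta_rot": [0,0,0]}]'

```text
time_s: 3.75
tool_pos: [0.5001, -0.1773, 0.0127]
ee_rot: [-180.0, -0.0, 90.1]
contact_force: [-0.9, -0.5, -0.1]
gripper_width: 0.324
```

Request:
play_rows --deltas '[{"xyz": [0,0,-0.012],"delta_rot": [0,0,0]},{"xyz": [0,0,-0.025],"delta_rot": [0,0,0]},{"xyz": [0,0,-0.03],"delta_rot": [0,0,0]},{"xyz": [0.009,0.005,-0.025],"delta_rot": [0,0,0]},{"xyz": [0.018,0.01,-0.02],"delta_rot": [0,0,0]}]'

```text
time_s: 4.17
tool_pos: [0.5142, -0.1528, 0.1267]
ee_rot: [180.0, 0.1, 89.8]
contact_force: [0.6, 0.2, -0.9]
gripper_width: 0.321
```

Request:
play_rows --deltas '[{"xyz": [0.027,0.015,-0.006],"delta_rot": [0,0,0]},{"xyz": [0.03,0.016,0],"delta_rot": [0,0,0]},{"xyz": [0.03,0.016,0],"delta_rot": [0,0,0]},{"xyz": [0.02,0.011,0],"delta_rot": [0,0,0]},{"xyz": [0.013,0.007,0],"delta_rot": [0,0,0]}]'

```text
time_s: 4.58
tool_pos: [0.5808, -0.0265, 0.1304]
ee_rot: [-180.0, -0.1, 90.3]
contact_force: [-0.4, -0.6, -1.1]
gripper_width: 0.316
```

Request:
play_rows --deltas '[{"xyz": [0,0,0],"delta_rot": [0,0,0]},{"xyz": [0,0,0],"delta_rot": [0,0,0]},{"xyz": [0,0,0],"delta_rot": [0,0,0]},{"xyz": [0,0,0],"delta_rot": [0,0,0]}]'

```text
time_s: 4.92
tool_pos: [0.5791, -0.0321, 0.1308]
ee_rot: [-180.0, 0.0, 90.0]
contact_force: [0.6, 0.0, -0.2]
gripper_width: 0.316
```

```bash
python3 - <<'E'
from h import *
import pickle
s=get_state();print(s['tool_pos'],s['ee_rot'],s['contact_force'].round(2))
P=[];
for n in('wrist','scene','side'):
    c=get_calibration(n);im=camera(n);cv2.imwrite(f'pics/{n}3.png',im);pickle.dump(c,open(f'{n}3.pkl','wb'))
    t=get_state();P.append(t['tool_pos'])
    if n=='wrist':W=c
    else:
        A=np.array([s['tool_pos'][0],s['tool_pos'][1],.13]);K=rot(c['orientation']).T@(A-c['xyz']);u=c['cx']-c['fx']*K[0]/K[2];v=c['cy']+c['fy']*K[1]/K[2];print(n,u,v)
print(P)
w=cv2.imread('pics/wrist3.png')
K=rot(W['orientation']).T@(np.array([.58,.063,.096])-W['xyz']);th=np.arctan2(np.hypot(K[0],K[1]),-K[2]);f=W['fx']*th/np.hypot(K[0],K[1])
u,v=W['cx']+f*K[0],W['cy']-f*K[1];print('tip pred',u,v)
cv2.imwrite('pics/m3.png',np.hstack([cv2.resize(w[int(v)-50:int(v)+50,int(u)-50:int(u)+50],(400,400),interpolation=0),cv2.resize(w[210:410,175:375],(400,400))]))
E
```

```text
[ 0.57910638 -0.0321302   0.13076188] [-1.79974856e+02  3.91205949e-02  8.99562359e+01] [ 0.65  0.05 -0.19]
scene 306.363758306259 173.45021566703525
side 281.38980997765475 205.69989979167238
[array([ 0.57923008, -0.03196122,  0.13079857]), array([ 0.57934089, -0.03167061,  0.13083679]), array([ 0.57947312, -0.03135525,  0.1308379 ])]
tip pred 275.4577868496233 85.53608746054628
```

View pics/m3.png

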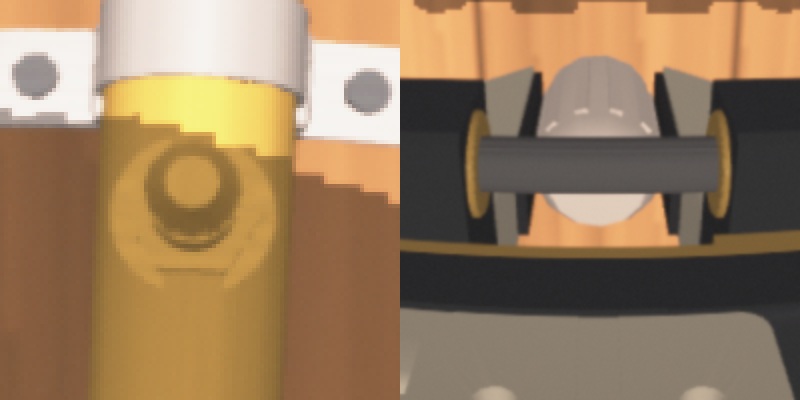

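The tip ring appears at about (273,80.5) in the wrist picture, and the cap's far top edge at about (273.5,321). Next I'll compute the cap's offset in the hand and the tip position from the same camera.

```bash
python3 - <<'E'
from h import *
import pickle
W=pickle.load(open('wrist3.pkl','rb'));z=.1308
print('tip',plane(W,273,80.5,.096,True),'cap -y edge',plane(W,273.5,321,z+.0353,True),'tcp .5791 -.0321')
w=cv2.imread('pics/wrist3.png');print(w[312:328,270].tolist())
for n in('scene','side'):
    c=pickle.load(open(f'{n}3.pkl','rb'));im=cv2.imread(f'pics/{n}3.png')
    u,v=(306,173) if n=='scene' else (281,206)
    cv2.imwrite(f'pics/d{n}.png',cv2.resize(im[v-35:v+35,u-35:u+35],(400,400),interpolation=0))
cv2.imwrite('pics/d.png',np.hstack([cv2.imread(f'pics/d{n}.png') for n in('scene','side')]))
E
```

```text
tip [0.57856765 0.06603627 0.096     ] cap -y edge [ 0.57890027 -0.04510659  0.1661    ] tcp .5791 -.0321
[[186, 205, 224], [187, 205, 224], [188, 205, 224], [187, 204, 223], [187, 205, 224], [186, 205, 223], [187, 204, 224], [187, 205, 224], [187, 205, 224], [180, 201, 223], [145, 178, 223], [106, 156, 222], [101, 156, 224], [101, 156, 224], [101, 156, 224], [100, 155, 224]]
```

View pics/d.png

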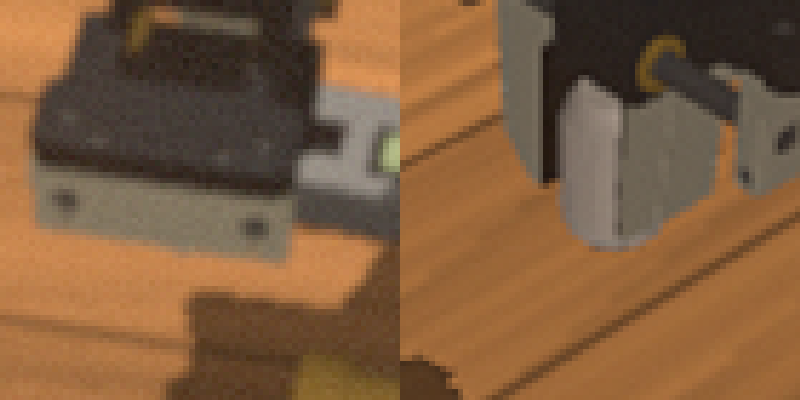

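The cap sits about 1–3 mm toward -y in the hand, so the TCP should go to about y=0.0655. I'll move to just above the tip and compare mouth with tip in the side view.

Request:
play_rows --deltas '[{"xyz": [0.02,0,0],"delta_rot": [0,0,0]},{"xyz": [0.03,0,0],"delta_rot": [0,0,0]},{"xyz": [0.025,0,0],"delta_rot": [0,0,0]},{"xyz": [0.015,0,0.004],"delta_rot": [0,0,0]},{"xyz": [0.007,0,0.004],"delta_rot": [0,0,0]}]'

```text
time_s: 5.48
tool_pos: [0.5796, 0.0694, 0.1224]
ee_rot: [180.0, -0.1, 90.3]
contact_force: [-0.3, 0.1, -1.8]
gripper_width: 0.316
```

Request:
play_rows --deltas '[{"xyz": [0,0,0.004],"delta_rot": [0,0,0]},{"xyz": [0,0,0],"delta_rot": [0,0,0]},{"xyz": [0,0,0],"delta_rot": [0,0,0]},{"xyz": [0,0,0],"delta_rot": [0,0,0]},{"xyz": [0,0,0],"delta_rot": [0,0,0]}]'

```text
time_s: 5.9
tool_pos: [0.5798, 0.0653, 0.1189]
ee_rot: [180.0, 0.0, 90.0]
contact_force: [-0.7, 0.3, -0.7]
gripper_width: 0.317
```

```bash
python3 - <<'E'
from h import *
import pickle
for n in('scene','side'):
    s=get_state();print(s['tool_pos'],s['ee_rot'],s['contact_force'].round(2),s['wrist_torque'].round(2))
    c=get_calibration(n);im=camera(n);cv2.imwrite(f'pics/{n}4.png',im)
    u,v=(356,195) if n=='scene' else (236,245)
    cv2.imwrite(f'pics/d{n}.png',cv2.resize(im[v-25:v+25,u-25:u+25],(400,400),interpolation=0))
cv2.imwrite('pics/e.png',np.hstack([cv2.imread(f'pics/d{n}.png') for n in('scene','side')]))
E
```

```text
[0.57984574 0.06533681 0.11892782] [1.79979932e+02 2.49822306e-02 8.99902145e+01] [-0.69  0.28 -0.67] [-0.03  0.1  -0.01]
[0.57985714 0.06571195 0.11896705] [1.79974998e+02 1.30421004e-02 9.00195372e+01] [ 0.5   0.87 -0.33] [-0.05 -0.02 -0.04]
```

View pics/e.png

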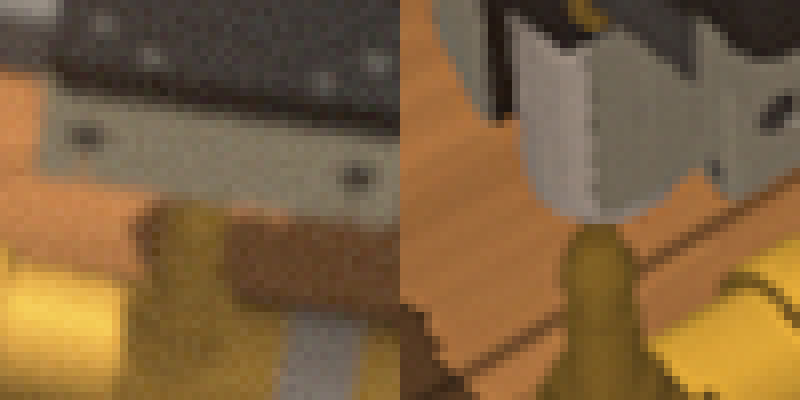

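Side view: the mouth axis (crop x≈603) and tube axis (≈600) agree within about 0.5 mm. Descending to just before the teeth.

Request:
play_rows --deltas '[{"xyz": [0,0,0.003],"delta_rot": [0,0,0]},{"xyz": [0,0,0.003],"delta_rot": [0,0,0]},{"xyz": [0,0,0.003],"delta_rot": [0,0,0]},{"xyz": [0,0,0.003],"delta_rot": [0,0,0]},{"xyz": [0,0,0.002],"delta_rot": [0,0,0]}]'

```text
time_s: 6.42
tool_pos: [0.5794, 0.0669, 0.1042]
ee_rot: [-180.0, 0.0, 90.1]
contact_force: [0.9, 0.1, -1.2]
gripper_width: 0.315
```

Request:
play_rows --deltas '[{"xyz": [0,0,0.003],"delta_rot": [0,0,0]},{"xyz": [0,0,0.003],"delta_rot": [0,0,0]},{"xyz": [0,0,0.002],"delta_rot": [0,0,0]},{"xyz": [0,0,0],"delta_rot": [0,0,0]}]'

```text
time_s: 6.75
tool_pos: [0.5789, 0.0684, 0.0961]
ee_rot: [-179.9, -0.1, 90.2]
contact_force: [-0.6, 5.1, -2.9]
gripper_width: 0.318
```

Request:
play_rows --deltas '[{"xyz": [0,0,0],"delta_rot": [0,0,0]},{"xyz": [0,0,0],"delta_rot": [0,0,0]}]'

```text
time_s: 6.92
tool_pos: [0.5789, 0.0684, 0.0961]
ee_rot: [-179.9, -0.1, 90.2]
contact_force: [-0.9, 4.9, -2.7]
gripper_width: 0.317
```

The tube is in the mouth, with 5 N of side load toward +y, so I'm shifting the hand that way.

Request:
play_rows --deltas '[{"xyz": [0.002,0,0],"delta_rot": [0,0,0]},{"xyz": [0,0,0],"delta_rot": [0,0,0]},{"xyz": [0,0,0],"delta_rot": [0,0,0]},{"xyz": [0,0,0],"delta_rot": [0,0,0]}]'

```text
time_s: 7.25
tool_pos: [0.5793, 0.0688, 0.0965]
ee_rot: [-180.0, 0.0, 90.1]
contact_force: [-1.9, 2.0, -1.7]
gripper_width: 0.318
```

Request:
play_rows --deltas '[{"xyz": [0.001,-0.0005,0.001],"delta_rot": [0,0,0]},{"xyz": [0,0,0.001],"delta_rot": [0,0,0]},{"xyz": [0,0,0.001],"delta_rot": [0,0,0]},{"xyz": [0,0,0.001],"delta_rot": [0,0,0]}]'

```text
time_s: 7.58
tool_pos: [0.5792, 0.0695, 0.0928]
ee_rot: [180.0, 0.0, 90.1]
contact_force: [-3.9, -0.9, 1.3]
gripper_width: 0.316
```

Request:
play_rows --deltas '[{"xyz": [0,0,0.001],"delta_rot": [0,0,0]},{"xyz": [0,0,0.001],"delta_rot": [0,0,0]},{"xyz": [0,0,0],"delta_rot": [0,0,0]}]'

```text
time_s: 7.83
tool_pos: [0.5792, 0.0695, 0.0908]
ee_rot: [180.0, 0.0, 90.1]
contact_force: [-2.6, -1.1, 1.8]
gripper_width: 0.319
```

Request:
play_rows --deltas '[{"xyz": [-0.0003,-0.001,0.001],"delta_rot": [0,0,0]},{"xyz": [0,0,0.001],"delta_rot": [0,0,0]},{"xyz": [0,0,0.001],"delta_rot": [0,0,0]},{"xyz": [0,0,0],"delta_rot": [0,0,0]}]'

```text
time_s: 8.17
tool_pos: [0.5793, 0.0695, 0.0889]
ee_rot: [179.9, -0.0, 90.1]
contact_force: [-3.6, -1.4, 10.2]
gripper_width: 0.315
```

Request:
play_rows --deltas '[{"xyz": [0,0,0.001],"delta_rot": [0,0,0]},{"xyz": [0,0,0.001],"delta_rot": [0,0,0]},{"xyz": [0,0,0],"delta_rot": [0,0,0]}]'

```text
time_s: 8.42
tool_pos: [0.5789, 0.0696, 0.0858]
ee_rot: [179.9, -0.0, 90.1]
contact_force: [0.2, 0.0, 0.2]
gripper_width: 0.313
```

Request:
play_rows --deltas '[{"xyz": [0,0,0.001],"delta_rot": [0,0,0]},{"xyz": [0,0,0.001],"delta_rot": [0,0,0]},{"xyz": [0,0,0],"delta_rot": [0,0,0]}]'

```text
time_s: 8.67
tool_pos: [0.5785, 0.0696, 0.0835]
ee_rot: [180.0, 0.0, 90.1]
contact_force: [2.3, -0.5, -2.4]
gripper_width: 0.319
```

Request:
play_rows --deltas '[{"xyz": [0,0,0.001],"delta_rot": [0,0,0]},{"xyz": [0,0,0.001],"delta_rot": [0,0,0]},{"xyz": [0,0,0],"delta_rot": [0,0,0]}]'

```text
time_s: 8.92
tool_pos: [0.5781, 0.0695, 0.0813]
ee_rot: [-180.0, 0.0, 90.1]
contact_force: [1.5, -0.7, -3.8]
gripper_width: 0.319
```

Request:
play_rows --deltas '[{"xyz": [0,0,0.001],"delta_rot": [0,0,0]},{"xyz": [0,0,0],"delta_rot": [0,0,0]},{"xyz": [0,0,0],"delta_rot": [0,0,0]}]'

```text
time_s: 9.17
tool_pos: [0.5781, 0.0695, 0.0806]
ee_rot: [-180.0, 0.0, 90.1]
contact_force: [0.9, 0.0, -1.3]
gripper_width: 0.312
```

Request:
play_rows --deltas '[{"xyz": [0,0,0.001],"delta_rot": [0,0,0]},{"xyz": [0,0,0],"delta_rot": [0,0,0]},{"xyz": [0,0,0],"delta_rot": [0,0,0]}]'

```text
time_s: 9.42
tool_pos: [0.5781, 0.0696, 0.0798]
ee_rot: [-180.0, -0.0, 90.1]
contact_force: [0.3, -0.0, -0.8]
gripper_width: 0.315
```

Request:
play_rows --deltas '[{"xyz": [0,0,0.001],"delta_rot": [0,0,0]},{"xyz": [0,0,0],"delta_rot": [0,0,0]},{"xyz": [0,0,0],"delta_rot": [0,0,0]}]'

```text
time_s: 9.67
tool_pos: [0.5782, 0.0696, 0.0796]
ee_rot: [180.0, -0.0, 90.1]
contact_force: [-3.2, -0.2, 11.0]
gripper_width: 0.314
```

Bottomed: z=0.0796 (0.0797 expected) with force rising steeply to 11 N. Now the straight tug, in small steps.

Request:
play_rows --deltas '[{"xyz": [0,0,-0.001],"delta_rot": [0,0,0]},{"xyz": [0,0,-0.001],"delta_rot": [0,0,0]},{"xyz": [0,0,0],"delta_rot": [0,0,0]},{"xyz": [0,0,0],"delta_rot": [0,0,0]}]'

```text
time_s: 10.0
tool_pos: [0.5781, 0.0696, 0.0806]
ee_rot: [-180.0, -0.0, 90.1]
contact_force: [0.1, -0.4, -0.8]
gripper_width: 0.316
```

Request:
play_rows --deltas '[{"xyz": [0,0,-0.0006],"delta_rot": [0,0,0]},{"xyz": [0,0,-0.0004],"delta_rot": [0,0,0]},{"xyz": [0,0,0],"delta_rot": [0,0,0]},{"xyz": [0,0,0],"delta_rot": [0,0,0]}]'

```text
time_s: 10.33
tool_pos: [0.5781, 0.0695, 0.0814]
ee_rot: [-180.0, 0.0, 90.1]
contact_force: [2.2, -0.9, -6.5]
gripper_width: 0.314
```

Request:
play_rows --deltas '[{"xyz": [-0.0004,0.0007,-0.0004],"delta_rot": [0,0,0]},{"xyz": [0,0,-0.0004],"delta_rot": [0,0,0]},{"xyz": [0,0,0],"delta_rot": [0,0,0]},{"xyz": [0,0,0],"delta_rot": [0,0,0]}]'

```text
time_s: 10.67
tool_pos: [0.5781, 0.0695, 0.0821]
ee_rot: [-179.9, -0.0, 90.1]
contact_force: [1.3, 1.3, -10.9]
gripper_width: 0.319
```

Request:
play_rows --deltas '[{"xyz": [0.0003,0.0004,-0.0004],"delta_rot": [0,0,0]},{"xyz": [0,0,-0.0003],"delta_rot": [0,0,0]},{"xyz": [0,0,0],"delta_rot": [0,0,0]},{"xyz": [0,0,0],"delta_rot": [0,0,0]}]'

```text
time_s: 11.0
tool_pos: [0.5782, 0.0695, 0.0827]
ee_rot: [-179.9, 0.0, 90.1]
contact_force: [-1.7, 1.4, -12.4]
gripper_width: 0.318
```

Request:
play_rows --deltas '[{"xyz": [0,0,-0.0004],"delta_rot": [0,0,0]},{"xyz": [0,0,-0.0002],"delta_rot": [0,0,0]},{"xyz": [0,0,0],"delta_rot": [0,0,0]},{"xyz": [0,0,0],"delta_rot": [0,0,0]}]'

```text
time_s: 11.33
tool_pos: [0.5783, 0.0695, 0.0834]
ee_rot: [-179.9, 0.0, 90.1]
contact_force: [-5.2, 0.8, -14.4]
gripper_width: 0.319
```

Request:
play_rows --deltas '[{"xyz": [0.0003,-0.0008,-0.0002],"delta_rot": [0,0,0]},{"xyz": [0,0,0],"delta_rot": [0,0,0]},{"xyz": [0,0,0],"delta_rot": [0,0,0]}]'

```text
time_s: 11.58
tool_pos: [0.5782, 0.0695, 0.0837]
ee_rot: [-180.0, 0.0, 90.1]
contact_force: [-3.0, -0.2, -19.3]
gripper_width: 0.32
```

```bash
python3 - <<'E'
from h import *
F=[]
for i in range(6):
    s=get_state();F.append(np.r_[s['contact_force'],s['wrist_torque'],s['tool_pos']*1000]);camera('side')
print(np.round(F,2),np.mean(F,0).round(2))
E
```

```text
[[-2.9900e+00 -2.1000e-01 -1.9320e+01 -4.0000e-02  5.4000e-01 -4.0000e-02
   5.7822e+02  6.9540e+01  8.3720e+01]
 [-2.2500e+00 -6.3000e-01 -2.0120e+01 -1.5000e-01  5.4000e-01  3.0000e-02
   5.7825e+02  6.9550e+01  8.3750e+01]
 [-2.0800e+00 -5.7000e-01 -2.0650e+01 -1.0000e-01  5.4000e-01 -2.0000e-02
   5.7821e+02  6.9540e+01  8.3730e+01]
 [-2.0900e+00 -4.4000e-01 -2.0880e+01 -1.0000e-01  6.0000e-01 -0.0000e+00
   5.7822e+02  6.9530e+01  8.3760e+01]
 [-3.0500e+00 -8.4000e-01 -2.0950e+01 -1.8000e-01  4.8000e-01 -0.0000e+00
   5.7820e+02  6.9580e+01  8.3770e+01]
 [-2.0500e+00 -9.8000e-01 -2.0920e+01 -2.0000e-01  5.2000e-01 -2.0000e-02
   5.7822e+02  6.9560e+01  8.3780e+01]] [-2.4200e+00 -6.1000e-01 -2.0470e+01 -1.3000e-01  5.4000e-01 -1.0000e-02
  5.7822e+02  6.9550e+01  8.3750e+01]
```

Collar fully drawn: the hand is 4.1 mm above home (3.5 mm needed), at 20 N with about 2.5 N sideways, below the limit. Now easing back home.

Request:
play_rows --deltas '[{"xyz": [0,0,0.0012],"delta_rot": [0,0,0]},{"xyz": [0,0,0.0012],"delta_rot": [0,0,0]},{"xyz": [0,0,0.001],"delta_rot": [0,0,0]},{"xyz": [0,0,0.0008],"delta_rot": [0,0,0]},{"xyz": [0,0,0],"delta_rot": [0,0,0]}]'

```text
time_s: 12.3
tool_pos: [0.5792, 0.0695, 0.081]
ee_rot: [179.9, -0.0, 90.1]
contact_force: [-5.0, -2.0, -3.0]
gripper_width: 0.319
```

Request:
play_rows --deltas '[{"xyz": [0,0,0.0006],"delta_rot": [0,0,0]},{"xyz": [0,0,0.0003],"delta_rot": [0,0,0]},{"xyz": [0,0,0],"delta_rot": [0,0,0]},{"xyz": [0,0,0],"delta_rot": [0,0,0]}]'

```text
time_s: 12.63
tool_pos: [0.5793, 0.0695, 0.0804]
ee_rot: [179.9, -0.0, 90.1]
contact_force: [-7.1, -1.7, 0.4]
gripper_width: 0.316
```

Request:
play_rows --deltas '[{"xyz": [-0.0004,-0.001,0.0002],"delta_rot": [0,0,0]},{"xyz": [0,0,0.0002],"delta_rot": [0,0,0]},{"xyz": [0,0,0],"delta_rot": [0,0,0]},{"xyz": [0,0,0],"delta_rot": [0,0,0]}]'

```text
time_s: 12.97
tool_pos: [0.5792, 0.0695, 0.0797]
ee_rot: [179.8, -0.0, 90.1]
contact_force: [-1.8, -0.0, 3.3]
gripper_width: 0.316
```

Request:
play_rows --deltas '[{"xyz": [0,-0.0004,0.0004],"delta_rot": [0,0,0]},{"xyz": [0,0,0.0002],"delta_rot": [0,0,0]},{"xyz": [0,0,0],"delta_rot": [0,0,0]},{"xyz": [0,0,0],"delta_rot": [0,0,0]}]'

```text
time_s: 13.3
tool_pos: [0.5792, 0.0695, 0.0796]
ee_rot: [179.8, -0.0, 90.1]
contact_force: [-2.8, 0.2, 9.4]
gripper_width: 0.317
```

Home again at z=0.0796, the same as before the tug, so nothing slipped. Releasing and withdrawing straight up.

Request:
play_rows --deltas '[{"xyz": [0,0,0],"delta_rot": [0,0,0]},{"xyz": [0,0,0],"delta_rot": [0,0,0]},{"xyz": [0,0,0],"delta_rot": [0,0,0]},{"xyz": [0,0,0],"delta_rot": [0,0,0]},{"xyz": [0,0,0],"delta_rot": [0,0,0]}]' --hand 0.065

```text
time_s: 13.72
tool_pos: [0.5772, 0.0695, 0.0779]
ee_rot: [180.0, -0.0, 90.1]
contact_force: [-0.0, 0.3, -0.0]
gripper_width: 0.63
```

Request:
play_rows --deltas '[{"xyz": [0,0,-0.003],"delta_rot": [0,0,0]},{"xyz": [0,0,-0.01],"delta_rot": [0,0,0]},{"xyz": [0,0,-0.02],"delta_rot": [0,0,0]},{"xyz": [0,0,-0.03],"delta_rot": [0,0,0]},{"xyz": [0,0,-0.03],"delta_rot": [0,0,0]}]'

```text
time_s: 14.13
tool_pos: [0.5765, 0.0691, 0.1722]
ee_rot: [-179.9, 0.0, 90.1]
contact_force: [0.6, -1.1, -0.5]
gripper_width: 0.707
```

Request:
play_rows --deltas '[{"xyz": [-0.03,0,-0.02],"delta_rot": [0,0,0]},{"xyz": [-0.04,0,0],"delta_rot": [0,0,0]},{"xyz": [-0.03,0,0],"delta_rot": [0,0,0]},{"xyz": [0,0,0],"delta_rot": [0,0,0]},{"xyz": [0,0,0],"delta_rot": [0,0,0]}]'

```text
time_s: 14.55
tool_pos: [0.5772, -0.0332, 0.1921]
ee_rot: [179.9, 0.0, 89.8]
contact_force: [0.7, 0.6, -0.2]
gripper_width: 0.71
```

```bash
python3 - <<'E'
from h import *
s=get_state();print(s['tool_pos'],s['contact_force'].round(2))
for n in('scene','side'): cv2.imwrite(f'pics/{n}5.png',camera(n))
a,b=cv2.imread('pics/scene5.png')[130:280,290:490],cv2.imread('pics/side5.png')[210:360,90:290]
cv2.imwrite('pics/f.png',cv2.resize(np.hstack([a,b]),(800,300),interpolation=2))
E
```

```text
[ 0.577179   -0.03323641  0.1920941 ] [ 0.7   0.6  -0.17]
```

View pics/f.png

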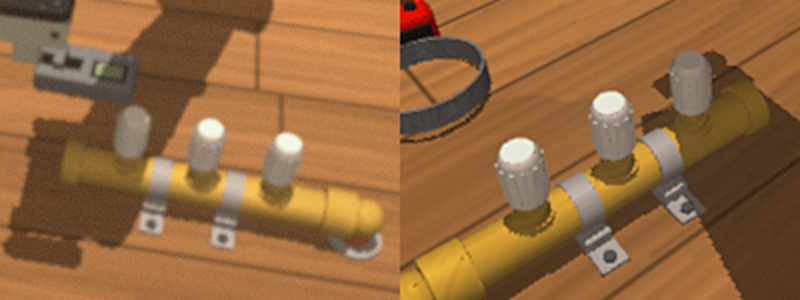

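All three outlets carry caps at matching heights, at crop (132,130) in scene and (690,82) in side, upright and clear of the gripper. Handing in.

```bash
python3 -c "
from rig import hand_in;print(hand_in())"
```

```text
the job is handed in; nothing more can be done
None
```

I pushed the small stop end onto the open outlet until it bottomed, tugged it to prove the grip, eased it back home and let go. I handed the job in at about 14.6 s.

- **Push:** Resistance from the teeth peaked at about 10 N. The push went light after that. It bottomed at TCP z = 0.0796 m (0.0797 expected), reading 11 N.
- **Tug:** I pulled straight up until the hand was 4.1 mm above home, past the 3.5 mm of play plus collar travel. The pull rose to about 20.5 N, with about 2.5 N sideways. That is more than the 15 N needed but below the 26 N limit. The collar itself could not be seen, so this rests on the travel and the steep rise in force at the end.
- **Return:** It bottomed again at the same height, 9.4 N, so nothing had slipped in the grip.
- **Last pictures:** All three caps stand upright and level, with the gripper clear. I did not touch the other objects; the last crops show only some of them.

Readings that disagreed:
- **Cap position:** My estimates of where the cap sat in the hand differed by up to 3 mm or more. I corrected this from the side force during insertion, which was about 5 N at most.
- **Side load:** It briefly read 7 N sideways during the return. I relaxed that before letting go.

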